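# Third hand: press the lens plate against its post

### The job

A colleague is about to screw the lens plate (the upright plate with the round collar) to the front of the narrow upright post and needs a third hand. Lift the lens plate out of the rack, turn it so that its flat back lies flush on the post's front face with the collar facing away from the post, centred on the post's width, its top edge level with the post's top and its lower edge clear of the desk. Bring it up gently and hold it there with a steady push of about 10 newtons and finish while still gripping and pressing it; leave the plain plate standing in the rack and the other things alone.

Things in the scene. Friction and masses are not known exactly. Their poses are not given: they have to be found in the camera images.
- lens_plate: Lens plate: a loose aluminium plate standing on edge in one of the rack's two slots, 12 mm thick (its x), 56 mm wide (its y), 100 mm tall (its z), about 0.18 kg. Origin at the centre of its lower edge face. Its +x face is the flat back; a round collar (34 mm diameter, 6 mm high, centred 58 mm above the lower edge) stands on its -x face. Its side edges (56 mm apart) can be gripped from above; fingers gripping the top 40 mm there pass on either side of the post.
- plate_back (a point): Centre of the lens plate's flat back face, 50 mm above its lower edge; same axes as the plate.
- plain_plate: Plain plate without collar, 12 x 56 x 85 mm, loose, in the rack's other slot; stays there. Origin at the centre of its lower edge face, x through its thickness. The two plates' slots may be swapped.
- rack: Fixed grey slotted rack, 90 (its x) x 46 (its y) x 28 mm high; origin at the centre of its underside. Two slots run along its y at x = -22 mm and +22 mm, 14 mm wide, with their floor 8 mm above the desk and 20 mm deep; a plate is drawn straight up out of a slot. Each plate stands there with its axes parallel to the rack's and overhangs the rack by 5 mm at either side.
- post: Fixed upright aluminium post, 30 x 30 mm, 110 mm tall, rigid. Origin at the centre of its underside. Its front face, to which the lens plate goes, is its -x face, 15 mm in front of the origin. A foot 64 mm wide (y) and 10 mm high (two screw heads on it to 14 mm) runs from 9 mm in front of the origin to 30 mm behind it, so it stays 6 mm behind the front face. With the lens plate home the axes of plate and post are parallel (both x the same way).
- post_face (a point): Middle of the top edge of the post's front face, 110 mm above the desk; axes of the post.
- can_b: Black round can, 41 mm diameter, 75 mm tall, loose bystander; origin at the centre of its underside.
- hex_key: Black hex key, 29 x 78 x 6 mm, loose bystander lying on the desk; origin at the middle of its underside.
- driver: Hand driver with a red handle, 21 x 185 x 22 mm, loose bystander lying on the desk; origin at the middle of its underside.

How it is judged (in metres and radians):
On the way:
1. the lens plate is lifted clear out of the rack (height (world z) of lens_plate above 0.035 m), for 0.2 s.
At the end, for the whole second after the job is handed in: Lens plate still gripped, at rest, its flat back on the post front (within 3 mm, parallel within 0.07 rad), centred within 6 mm, upright within 0.07 rad, lower edge 3 to 18 mm above the desk, pressed on the post with 5 to 16 N through the last second (x of plate_back in the frame of post between -0.018 and -0.012 m and y of plate_back in the frame of post between -0.006 and 0.006 m and height (world z) of lens_plate between 0.003 and 0.018 m and angle between lens_plate's own z axis and vertical below 0.07 rad and angle between the x axis of lens_plate and the x axis of post, either way round below 0.07 rad and contact force between lens_plate and post between 5 and 16 N and contact force between lens_plate and the fingers above 3 N and linear speed of lens_plate below 0.01 m/s); the arm keeps its last pose, push and grip.
It fails at once if the plain plate is moved more than 25 mm or knocked over (distance of plain_plate from where it was at the start of the episode above 0.025 m or angle between plain_plate's own z axis and vertical above 0.5 rad).
It fails at once if the black can is moved more than 25 mm or knocked over (distance of can_b from where it was at the start of the episode above 0.025 m or angle between can_b's own z axis and vertical above 0.5 rad).
It fails at once if the hex key is moved more than 25 mm or knocked over (distance of hex_key from where it was at the start of the episode above 0.025 m or angle between hex_key's own z axis and vertical above 0.5 rad).
It fails at once if the hand driver is moved more than 25 mm or knocked over (distance of driver from where it was at the start of the episode above 0.025 m or angle between driver's own z axis and vertical above 0.5 rad).
It fails at once if the lens plate is rammed into the post with more than 60 N (contact force between lens_plate and post above 60 N).
It also fails if it takes over 40 s, if anything falls off the work surface, if the arm or the gripper's body presses on something with over 40 N, if the wrist force passes 120 N, or if a joint passes its speed limit or range.

### The arm

A 6-joint arm with a two-finger parallel gripper is mounted at the origin on the work surface; the furniture and walls round the work are solid. World frame = base frame: x ahead of the robot, y to its left, z up, the work surface at z = 0. Lengths are in m, angles in degrees, forces in N, time in s.
With the tool pointing down it reaches from about 0.35 to 0.875 m from the base axis. Payload 15.5 kg.
Tool frame: the origin (TCP) lies on the centre line of the jaws, within the pads' length; the fingertips stand 14 mm ahead of it and the grasp point (between the pads) lies 5 mm behind it; z points along the fingers, y is the line along which they close (so a half turn about z gives the same grasp; the last joint's range is limited). The gripper opens to 85 mm and grips with 20 to 120 N. Pads are 22 mm wide; open, the fingers measure 114 mm over their backs; the gripper's body (76 mm by 85 mm) begins 54 mm behind the grasp point. The pads swing forward as they close: fully open they stand 13 mm farther back than shut.
Start: joints at [58.356, 28.281, 77.091, -0, 74.628, -5.472], TCP at [0.276, 0.561, 0.245] pointing down, gripper open.
Joint ranges: [-166.48, 166.48], [-47.26, 123.95], [12.59, 153.08], [-70.14, 250.14], [6.76, 159.57], [-176.63, 176.63]. Speed limits (degrees/s): [108.29, 108.29, 147.25, 172.46, 172.46, 172.46].

### API

Orientations are given as a 3x3 rotation matrix whose columns are the frame's x, y, z axes.
In Python, from workcell import env, viewer gives the robot as it stands.
- The arm moves only by the tool servo_tool, never from a script. Its argument "rows" is a list of rows, each a list of 3 entries, a list of its own where there are three numbers: the shift along the tool's x, y, z in units of 100 mm (1.0 is 100 mm), then the turn, a rotation vector about the tool's x, y, z in units of 120 degrees (1.0 is 120 degrees), then the closure, from 0 (fully open) to 1 (shut). In form: [[[x, y, z], [wx, wy, wz], gripper], ...]. A call has 1 to 20 rows; each row is the pose to reach, as a shift and turn from the pose commanded when the call began, along the tool's axes at that moment; what a row does not reach only later rows make up. A row lasts 1/12 s, in which the tool goes at most 41.7 mm and 7.16 degrees, less where a joint would pass 70% of its speed; a pose out of reach is approached as far as the arm can. A call with a number of a shift or a turn outside -1 to 1 is refused whole. A call with a gripper value outside its range is refused whole. The fingers move at their own pace and stop on an object; "squeeze" is the grip in N (left out, the last holds). Time passes only in rows, so rows that repeat a pose let the fingers close. It gives the time, the measured TCP pose, the force, the opening and the grip force at its end, in the units of the state.
- env.get_obs(): the state, without advancing time (a new reading comes with each control period).
- viewer.camera(name): name is "scene" or "top" or "wrist"; returns a dict with "image" (420x560x3 uint8, red, green, blue), "depth" (420x560 float32, m along the optical axis (not along the pixel's ray), 0 where there is no reading), "mtx" (3x3 intrinsics, pixels), "k1" (the pictures are not rectified: a ray, as slopes to the right and down, at radius r is drawn at 1 + k1 r^2 times it, then the intrinsics apply), "position" and "orientation" of the camera in the world. Camera axes: x right, y up, looking along -z (the intrinsics and any distortion apply to the point x, -y, -z); pixel columns grow to the right and rows downward; lengths in m; the calibration is good to about 2 mm. A picture is of the moment at which its call begins.
- env.sign_off(): hands the job in; it is judged then, once.
The state is a dict: "time_s": time; "joint_pos": joint angles; "joint_vel": joint speeds; "joint_efforts": joint torques, N m; "position": TCP position; "eef_rot": TCP orientation; "wrist_force": force on the tool from outside, world axes, zero at the start; "wrist_torque": the same for the moment, N m; "gripper_width": opening from 0.0 (shut) to 1.0 (fully open); "finger_force": force on a finger pad.
Only numpy, scipy, OpenCV 4.12 (cv2) and the standard library are available. Lean on these libraries where they do the work, as an engineer would, in place of code of your own. Each camera call takes 0.05 s, during which the arm holds its last target. There are 200 camera calls.

## Working session

There is one attempt and no reset: what is moved stays moved. The work goes in short steps, Python scripts to look and compute and a tool call to move; the robot and the scene stay as the last step left them, time stands still between calls to the robot, and variables do not carry over. Pictures are saved under pics/ and viewed, at most 10 in all, crops included, and the job is handed in when it is done.

Besides the shell and the picture viewer there is one more tool, called after "Request:" in YAML: its name, and indented under it one key for each argument. servo_tool: Moves the arm, as the interface text tells. Its arguments: {"type":"object","properties":{"rows":{"type":"array"},"squeeze":{"type":"number"}},"required":["rows"]}

```bash
mkdir -p pics; cat > h.py <<'E'
import numpy as np, cv2
from workcell import env, viewer
def cloud(c):
    h,w=c["depth"].shape
    v,u=np.mgrid[0:h,0:w].astype(np.float64)
    K=np.array(c["mtx"]);k1=c["k1"]
    p=cv2.undistortPoints(np.stack([u.ravel(),v.ravel()],1)[:,None],K,np.array([k1,0,0,0.]))[:,0]
    d=c["depth"].ravel()
    P=np.stack([p[:,0]*d,-p[:,1]*d,-d],1)
    R=np.array(c["orientation"])
    if R.shape!=(3,3): print("orient",R)
    W=P@R.T+np.array(c["position"])
    W[d==0]=np.nan
    return W.reshape(h,w,3)
def snap(n,f):
    c=viewer.camera(n); cv2.imwrite(f"pics/{f}.png",c["image"][:,:,::-1]); 
    np.savez(f"{f}.npz",img=c["image"],W=cloud(c)); return c
E
python3 - <<'E'
from h import *
for n in ["scene","top"]:
    c=snap(n,n+"0"); print(n,c["position"],np.round(c["orientation"],3).tolist(),c["k1"],np.array(c["mtx"]).tolist())
a=np.hstack([cv2.imread("pics/scene0.png"),cv2.imread("pics/top0.png")])
o=env.get_obs();print(o)
E
```

```text
scene [ 0.43962476 -0.14636305  0.79983063] [[0.999, 0.039, -0.038], [-0.053, 0.831, -0.554], [0.01, 0.555, 0.832]] -0.07595966984042717 [[478.9268620230904, 0.0, 276.50092291442775], [0.0, 478.9268620230904, 204.22796951765818], [0.0, 0.0, 1.0]]
top [0.29453033 0.29755221 0.93862965] [[0.023, 0.983, -0.183], [-1.0, 0.024, 0.001], [0.005, 0.183, 0.983]] -0.11806507881593795 [[540.5968881282189, 0.0, 279.7605909788791], [0.0, 540.5968881282189, 219.5848233696851], [0.0, 0.0, 1.0]]
{'time_s': 0.1, 'joint_pos': array([ 5.83551396e+01,  2.83111037e+01,  7.71234810e+01, -4.99264556e-04,
        7.46270251e+01, -5.47077237e+00]), 'joint_vel': array([-0.00097577, -0.10480396,  0.03361319, -0.05884515, -0.00861176,
        0.00741043]), 'joint_efforts': array([ 1.59736286e-03, -8.83594751e+01, -3.84553528e+01, -1.87080300e-04,
        5.19728332e-03, -7.31245677e-05]), 'position': array([0.27551964, 0.56065992, 0.24476285]), 'eef_rot': array([[-8.97458943e-01,  4.41097647e-01, -5.57002803e-04],
       [ 4.41097989e-01,  8.97458477e-01, -9.19823231e-04],
       [ 9.41550241e-05, -1.07119640e-03, -9.99999422e-01]]), 'wrist_force': array([-0.32017411,  0.67408195, -0.44717108]), 'wrist_torque': array([0.00058518, 0.05313374, 0.0129963 ]), 'finger_force': 0.0, 'gripper_width': 0.9988792671555053}
```

View pics/scene0.png

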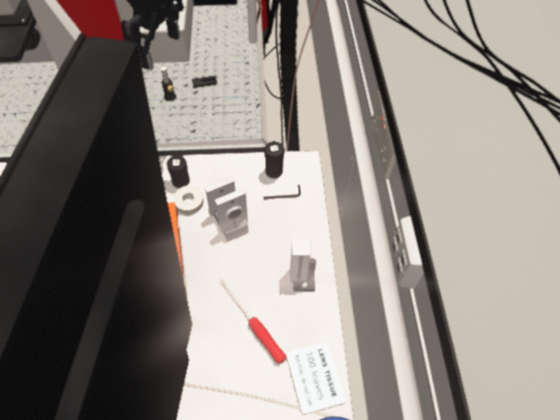

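View pics/top0.png

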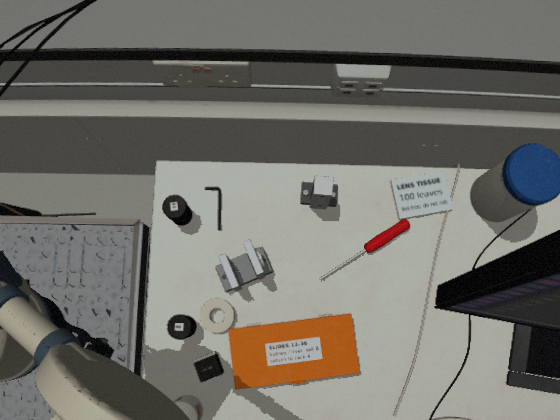

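The scene view shows the rack at about (228,212), with the lens plate's collar facing the camera at (235,213), and the post at (302,262). In the top view the rack is at (245,267), the post at (320,190), the can at (178,208), the hex key at (217,205) and the driver at (370,248).

```bash
python3 - <<'E'
from h import *
def rect(P):
    (c,s,a)=cv2.minAreaRect((P[:,:2]*1000).astype(np.float32)); return np.round(c,1),np.round(s,1),round(a,1),len(P)
for f,boxes in [("top0",{"rack":(205,230,285,300),"post":(295,165,345,215)}),("scene0",{"rack":(195,165,260,245),"post":(280,230,325,300)})]:
    z=np.load(f+".npz");W=z["W"];
    print(f,"desk z",np.nanmedian(W[225:235,300:320,2]) if f=="top0" else np.nanmedian(W[250:270,265:280,2]))
    for n,(a,b,c,d) in boxes.items():
        P=W[b:d,a:c].reshape(-1,3);P=P[~np.isnan(P[:,0])]
        print(n,"hist z",np.histogram(P[:,2],np.arange(0,.13,.005))[0].tolist())
        for lo,hi in ([(.022,.034),(.087,.098),(.102,.113),(.04,.08)] if n=="rack" else [(.005,.018),(.104,.116),(.03,.1)]):
            Q=P[(P[:,2]>lo)&(P[:,2]<hi)]
            if len(Q)>8: print(n,lo,hi,rect(Q),"z",round(np.median(Q[:,2]),4))
t=cv2.imread("pics/top0.png")[150:310,190:360];s=cv2.imread("pics/scene0.png")[160:310,190:340]
cv2.imwrite("pics/z.png",np.hstack([cv2.resize(t,(425,400),interpolation=3),cv2.resize(s,(375,375),interpolation=3)[:400]if 0 else cv2.resize(s,(375,400),interpolation=3)]))
E
```

```text
top0 desk z 0.00046933738512550116
rack hist z [2233, 59, 22, 25, 30, 678, 144, 9, 7, 5, 8, 10, 5, 10, 15, 34, 47, 15, 244, 29, 6, 239, 38, 0, 0]
rack 0.022 0.034 (array([376.9, 355.8]), array([53.9, 86.3]), 25.3, 843) z 0.0285
rack 0.087 0.098 (array([377.9, 358.3]), array([55.7, 54.6]), 28.3, 281) z 0.0932
rack 0.102 0.113 (array([389.8, 337.3]), array([56.3, 12. ]), 24.9, 280) z 0.1083
rack 0.04 0.08 (array([375.6, 348.9]), array([55.8, 57.8]), 15.6, 94) z 0.0711
post hist z [912, 154, 193, 34, 10, 14, 16, 13, 13, 10, 13, 19, 14, 12, 16, 12, 20, 17, 16, 8, 19, 172, 195, 0, 0]
post 0.005 0.018 (array([518.7, 226.3]), array([68.1, 80. ]), 39.3, 373) z 0.0104
post 0.104 0.116 (array([505.1, 230.2]), array([30.2, 31. ]), 87.5, 372) z 0.1101
post 0.03 0.1 (array([498.2, 237.7]), array([41.4, 20.5]), 42.5, 199) z 0.0659
scene0 desk z -0.0002866635102891091
rack hist z [1552, 78, 69, 148, 82, 217, 71, 51, 43, 37, 37, 65, 74, 103, 97, 117, 121, 108, 210, 60, 60, 181, 8, 0, 0]
rack 0.022 0.034 (array([359.3, 344.2]), array([ 50.9, 121. ]), 61.9, 308) z 0.0279
rack 0.087 0.098 (array([380.5, 353.6]), array([56.2, 60.3]), 28.5, 315) z 0.0923
rack 0.102 0.113 (array([390.6, 335. ]), array([56. , 14.9]), 24.7, 229) z 0.1074
rack 0.04 0.08 (array([381.8, 351. ]), array([55.9, 65. ]), 28.6, 573) z 0.0664
post hist z [959, 150, 131, 33, 31, 33, 38, 33, 34, 26, 30, 50, 29, 25, 25, 26, 38, 23, 21, 28, 27, 196, 125, 0, 0]
post 0.005 0.018 (array([513.8, 227. ]), array([65.6, 43.9]), 87.1, 307) z 0.0101
post 0.104 0.116 (array([507. , 227.5]), array([32. , 29.6]), 86.2, 329) z 0.1096
post 0.03 0.1 (array([510.5, 221.5]), array([27.8, 46.6]), 72.3, 426) z 0.0601
```

View pics/z.png

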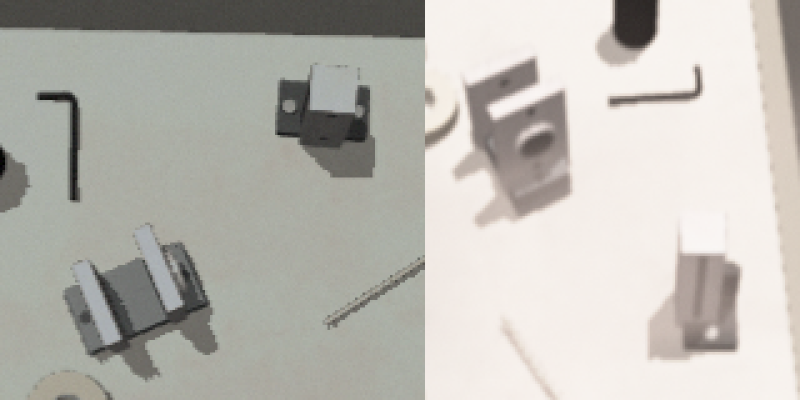

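Request:
servo_tool:
  rows:
    - [[-0.12, -0.1, 0.03], [0, 0, 0.04], 0]
    - [[-0.25, -0.2, 0.07], [0, 0, 0.08], 0]
    - [[-0.4, -0.3, 0.11], [0, 0, 0.13], 0]
    - [[-0.55, -0.4, 0.15], [0, 0, 0.18], 0]
    - [[-0.7, -0.52, 0.19], [0, 0, 0.23], 0]
    - [[-0.85, -0.64, 0.23], [0, 0, 0.28], 0]
    - [[-0.95, -0.72, 0.26], [0, 0, 0.31], 0]
    - [[-1, -0.75, 0.27], [0, 0, 0.324], 0]
    - [[-1, -0.75, 0.27], [0, 0, 0.324], 0]

```text
time_s: 0.85
position: [0.3327, 0.4486, 0.218]
eef_rot: [[-0.42, 0.907, -0.0], [0.907, 0.42, -0.001], [-0.0, -0.001, -1.0]]
wrist_force: [-0.4, 0.4, -0.1]
gripper_width: 1.002
finger_force: 0.0
```

Request:
servo_tool:
  rows:
    - [[-0.15, 0, 0.05], [0, 0, 0], 0]
    - [[-0.35, 0.02, 0.1], [0, 0, 0], 0]
    - [[-0.55, 0.03, 0.15], [0, 0, 0], 0]
    - [[-0.75, 0.04, 0.2], [0, 0, 0], 0]
    - [[-0.92, 0.05, 0.25], [0, 0, 0], 0]
    - [[-1, 0.05, 0.28], [0, 0, 0], 0]

```text
time_s: 1.35
position: [0.3796, 0.3603, 0.19]
eef_rot: [[-0.423, 0.906, -0.0], [0.906, 0.423, -0.0], [-0.0, -0.0, -1.0]]
wrist_force: [-0.1, -0.3, 0.9]
gripper_width: 1.0
finger_force: 0.0
```

Request:
servo_tool:
  rows:
    - [[-0.13, 0, 0], [0, 0, 0], 0]
    - [[-0.26, 0, 0], [0, 0, 0], 0]
    - [[-0.26, 0, 0], [0, 0, 0], 0]
    - [[-0.26, 0, 0], [0, 0, 0], 0]

```text
time_s: 1.68
position: [0.3903, 0.3373, 0.1906]
eef_rot: [[-0.421, 0.907, 0.0], [0.907, 0.421, 0.0], [0.0, 0.001, -1.0]]
wrist_force: [0.0, 0.4, 0.1]
gripper_width: 1.002
finger_force: 0.0
```

```bash
python3 - <<'E'
from h import *
c=snap("wrist","w1");print(c["position"],np.round(c["orientation"],3).tolist());o=env.get_obs();print(o["position"],o["eef_rot"],o["joint_pos"])
W=cloud(c);P=W.reshape(-1,3);P=P[~np.isnan(P[:,0])]
Q=P[(abs(P[:,2]-.108)<.006)&(np.hypot(P[:,0]-.39,P[:,1]-.336)<.045)]
print(len(Q),np.median(Q[:,2]),cv2.minAreaRect((Q[:,:2]*1000).astype(np.float32)))
E
```

```text
[0.35564036 0.41223304 0.31933011] [[0.907, -0.398, -0.136], [0.421, 0.859, 0.291], [0.001, -0.321, 0.947]]
[0.39014163 0.33764151 0.19059105] [[-4.21674445e-01  9.06747233e-01  3.44390998e-04]
 [ 9.06747250e-01  4.21674268e-01  4.86213115e-04]
 [ 2.95651575e-04  5.17299236e-04 -9.99999822e-01]] [3.42332833e+01 2.33529041e+01 9.62958813e+01 1.37328680e-02
 6.03192298e+01 9.28614236e+00]
1797 0.10789567537278058 ((390.5599670410156, 337.6391296386719), (55.80350875854492, 12.56038761138916), 24.956663131713867)
```

View pics/w1.png

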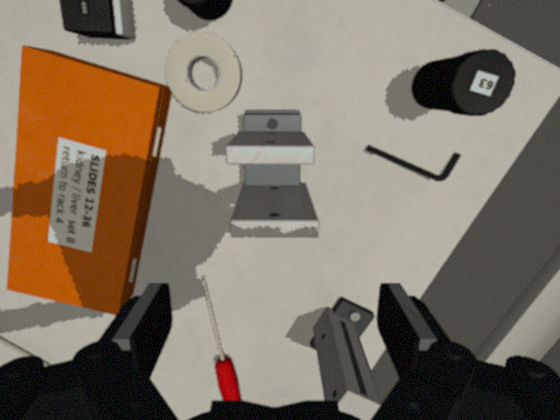

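The wrist view shows the lens plate's top edge at (275,228), the plain plate's at (270,155) and the post at lower right (340,350). The jaws are aligned with the lens plate.

Request:
servo_tool:
  rows:
    - [[0, 0, 0.15], [0, 0, 0], 0]
    - [[0, 0, 0.35], [0, 0, 0], 0]
    - [[0, 0, 0.55], [0, 0, 0], 0]
    - [[0, 0, 0.7], [0, 0, 0], 0]
    - [[0, 0, 0.85], [0, 0, 0], 0]
    - [[0, 0, 0.95], [0, 0, 0], 0]
    - [[0, 0, 1], [0, 0, 0], 0]
    - [[0, 0, 1], [0, 0, 0], 0]

```text
time_s: 2.4
position: [0.3896, 0.3375, 0.0896]
eef_rot: [[-0.422, 0.907, -0.001], [0.907, 0.422, -0.001], [-0.0, -0.001, -1.0]]
wrist_force: [-0.1, -0.1, -0.0]
gripper_width: 1.004
finger_force: 0.0
```

Request:
servo_tool:
  rows:
    - [[0, 0, 0.06], [0, 0, 0], 0]
    - [[0, 0, 0.06], [0, 0, 0], 0.2]
    - [[0, 0, 0.06], [0, 0, 0], 0.3]
    - [[0, 0, 0.06], [0, 0, 0], 0.35]
    - [[0, 0, 0.06], [0, 0, 0], 0.4]
    - [[0, 0, 0.06], [0, 0, 0], 0.5]
    - [[0, 0, 0.06], [0, 0, 0], 0.6]
    - [[0, 0, 0.06], [0, 0, 0], 0.6]
    - [[0, 0, 0.06], [0, 0, 0], 0.6]
    - [[0, 0, 0.06], [0, 0, 0], 0.6]
    - [[0, 0, 0.06], [0, 0, 0], 0.6]
  squeeze: 60

```text
time_s: 3.32
position: [0.3902, 0.3375, 0.085]
eef_rot: [[-0.422, 0.907, 0.001], [0.907, 0.422, 0.001], [0.0, 0.001, -1.0]]
wrist_force: [-1.5, -1.5, 6.0]
gripper_width: 0.642
finger_force: 62.3
```

Request:
servo_tool:
  rows:
    - [[0, 0, -0.05], [0, 0, 0], 0.6]
    - [[0, 0, -0.12], [0, 0, 0], 0.6]
    - [[0, 0, -0.2], [0, 0, 0], 0.6]
    - [[0, 0, -0.3], [0, 0, 0], 0.6]
    - [[0, 0, -0.4], [0, 0, 0], 0.6]
    - [[0, 0, -0.5], [0, 0, 0], 0.6]
    - [[0, 0, -0.6], [0, 0, 0], 0.6]
    - [[0, 0, -0.7], [0, 0, 0], 0.6]
    - [[0, 0, -0.8], [0, 0, 0], 0.6]
    - [[0, 0, -0.9], [0, 0, 0], 0.6]
    - [[0, 0, -0.97], [0, 0, 0], 0.6]
    - [[0, 0, -1], [0, 0, 0], 0.6]
    - [[0, 0, -1], [0, 0, 0], 0.6]

```text
time_s: 4.4
position: [0.3903, 0.3375, 0.185]
eef_rot: [[-0.422, 0.907, 0.001], [0.907, 0.422, 0.001], [0.0, 0.001, -1.0]]
wrist_force: [0.2, 0.7, -1.0]
gripper_width: 0.641
finger_force: 63.6
```

```bash
python3 - <<'E'
from h import *
# refine post: all views incl. new wrist
for f in ["top0","scene0","w1"]:
    z=np.load(f+".npz");P=z["W"].reshape(-1,3);P=P[~np.isnan(P[:,0])]
    Q=P[(abs(P[:,2]-.110)<.003)&(np.hypot(P[:,0]-.506,P[:,1]-.229)<.03)]
    if len(Q)>20: print(f,len(Q),np.median(Q[:,2]),cv2.minAreaRect((Q[:,:2]*1000).astype(np.float32)))
    F=P[(P[:,2]>.02)&(P[:,2]<.10)&(abs(P[:,1]-.23)<.02)&(P[:,0]>.465)&(P[:,0]<.53)]
    if len(F)>20: # front-face points
        m=F[F[:,0]<.5]
        if len(m)>20: print(f,"front",len(m),"line",cv2.fitLine((m[:,:2]*1000).astype(np.float32),cv2.DIST_HUBER,0,.01,.01).ravel())
    S=P[(P[:,2]>.02)&(P[:,2]<.10)&(P[:,1]<.218)&(P[:,1]>.2)&(P[:,0]>.488)&(P[:,0]<.525)]
    if len(S)>20: print(f,"side",len(S),cv2.fitLine((S[:,:2]*1000).astype(np.float32),cv2.DIST_HUBER,0,.01,.01).ravel())
print(env.get_obs()["joint_pos"])
E
```

```text
top0 348 0.11008227891767486 ((505.40277099609375, 230.17266845703125), (30.16525650024414, 30.43089485168457), 87.50985717773438)
top0 front 197 line [6.1240196e-02 9.9812305e-01 4.9108591e+02 2.3577266e+02]
scene0 306 0.10970236776443265 ((507.0002746582031, 227.5414581298828), (32.03321838378906, 29.643001556396484), 86.16132354736328)
scene0 front 146 line [ 1.5932260e-01 -9.8722655e-01  4.9424731e+02  2.1776147e+02]
scene0 side 368 [ 9.9856287e-01 -5.3593148e-02  5.0572055e+02  2.1277005e+02]
w1 847 0.10990222877131725 ((506.1488342285156, 235.78085327148438), (19.529077529907227, 30.292037963867188), 87.42236328125)
w1 front 1879 line [9.2705414e-02 9.9569356e-01 4.9137109e+02 2.2826263e+02]
w1 side 59 [ 2.7512112e-01 -9.6140957e-01  4.9073840e+02  2.1719606e+02]
[ 3.42242936e+01  2.37760904e+01  9.66826598e+01 -2.64415523e-04
  5.94828209e+01  9.27617914e+00]
```

Request:
servo_tool:
  rows:
    - [[-0.02, 0, 0], [0, 0, 0.04], 0.6]
    - [[-0.06, 0, 0], [0, 0, 0.09], 0.6]
    - [[-0.12, 0, 0], [0, 0, 0.14], 0.6]
    - [[-0.18, 0, 0], [0, 0, 0.195], 0.6]
    - [[-0.24, -0.01, 0], [0, 0, 0.25], 0.6]
    - [[-0.3, -0.01, 0], [0, 0, 0.305], 0.6]
    - [[-0.36, -0.01, 0], [0, 0, 0.36], 0.6]
    - [[-0.42, -0.01, 0], [0, 0, 0.415], 0.6]
    - [[-0.48, -0.01, 0], [0, 0, 0.47], 0.6]
    - [[-0.54, -0.02, 0], [0, 0, 0.525], 0.6]
    - [[-0.6, -0.02, 0], [0, 0, 0.58], 0.6]
    - [[-0.66, -0.02, 0], [0, 0, 0.635], 0.6]
    - [[-0.72, -0.03, 0], [0, 0, 0.69], 0.6]
    - [[-0.78, -0.03, 0], [0, 0, 0.745], 0.6]
    - [[-0.84, -0.03, 0], [0, 0, 0.8], 0.6]
    - [[-0.9, -0.03, 0], [0, 0, 0.85], 0.6]
    - [[-0.95, -0.04, 0], [0, 0, 0.9], 0.6]
    - [[-0.98, -0.04, 0], [0, 0, 0.94], 0.6]
    - [[-1, -0.04, 0], [0, 0, 0.97], 0.6]
    - [[-1, -0.04, 0], [0, 0, 0.982], 0.6]

```text
time_s: 6.07
position: [0.4284, 0.2445, 0.1837]
eef_rot: [[0.998, -0.055, -0.001], [-0.055, -0.998, -0.001], [-0.001, 0.001, -1.0]]
wrist_force: [-0.6, 1.0, -3.0]
gripper_width: 0.645
finger_force: 63.5
```

```bash
python3 - <<'E'
from h import *
o=env.get_obs();print(o["time_s"],o["position"],np.round(o["eef_rot"],4).tolist(),o["joint_pos"])
for n in ["wrist","top"]:
    snap(n,n+"2")
    P=np.load(n+"2.npz")["W"].reshape(-1,3);P=P[~np.isnan(P[:,0])]
    for c in [(.506,.229),o["position"][:2]]:
        for z in ([.11] if c[0]==.506 else [.208]):
            Q=P[(abs(P[:,2]-z)<.003)&(np.hypot(P[:,0]-c[0],P[:,1]-c[1])<.035)]
            if len(Q)>20: print(n,z,len(Q),np.median(Q[:,2]),cv2.minAreaRect((Q[:,:2]*1000).astype(np.float32)))
E
```

```text
6.0667 [0.42842765 0.24454017 0.18370616] [[0.9985, -0.0549, -0.001], [-0.0549, -0.9985, -0.0005], [-0.001, 0.0006, -1.0]] [ 2.27810995e+01  2.23117304e+01  9.96941393e+01 -5.94338951e-03
  5.80580430e+01  1.15931581e+02]
wrist 0.11 3348 0.1100560685160683 ((506.40533447265625, 229.5944366455078), (30.29625701904297, 30.15203857421875), 86.83059692382812)
wrist 0.208 5615 0.2067440940279266 ((429.0375671386719, 244.48899841308594), (66.27752685546875, 23.42169952392578), 86.62841033935547)
```

View pics/wrist2.png

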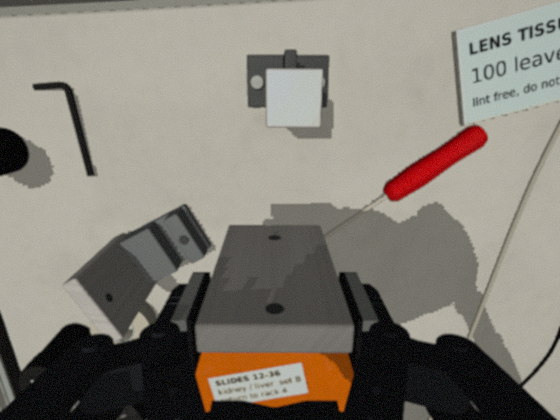

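The wrist view shows the post top at (294,97), square with the held plate (yaw matches within 0.1°). The plate's top edge is at (275,340), and the driver lies clear to the right. I'll lower the plate in front of the post.

Request:
servo_tool:
  rows:
    - [[0.05, 0.03, 0.05], [0, 0, 0], 0.6]
    - [[0.1, 0.06, 0.12], [0, 0, 0], 0.6]
    - [[0.15, 0.09, 0.2], [0, 0, 0], 0.6]
    - [[0.2, 0.105, 0.3], [0, 0, 0], 0.6]
    - [[0.2, 0.105, 0.4], [0, 0, 0], 0.6]
    - [[0.2, 0.105, 0.5], [0, 0, 0], 0.6]
    - [[0.2, 0.105, 0.6], [0, 0, 0], 0.6]
    - [[0.2, 0.105, 0.7], [0, 0, 0], 0.6]
    - [[0.2, 0.105, 0.8], [0, 0, 0], 0.6]
    - [[0.2, 0.105, 0.88], [0, 0, 0], 0.6]
    - [[0.2, 0.105, 0.94], [0, 0, 0], 0.6]
    - [[0.2, 0.105, 0.967], [0, 0, 0], 0.6]
    - [[0.2, 0.105, 0.967], [0, 0, 0], 0.6]
    - [[0.2, 0.105, 0.967], [0, 0, 0], 0.6]

```text
time_s: 7.33
position: [0.4481, 0.2335, 0.0877]
eef_rot: [[0.999, -0.05, 0.0], [-0.05, -0.999, 0.0], [0.0, -0.0, -1.0]]
wrist_force: [-1.2, 0.6, -1.1]
gripper_width: 0.646
finger_force: 63.6
```

```bash
python3 - <<'E'
from h import *
o=env.get_obs();print(o["time_s"],o["position"],np.round(o["eef_rot"],4).tolist(),o["wrist_force"],o["wrist_torque"])
snap("scene","scene3");snap("wrist","wrist3")
P=np.load("wrist3.npz")["W"].reshape(-1,3);P=P[~np.isnan(P[:,0])]
for c in [(.506,.229),o["position"][:2]]:
    Q=P[(abs(P[:,2]-.11)<.004)&(np.hypot(P[:,0]-c[0],P[:,1]-c[1])<.03)]
    if len(Q)>20: print(len(Q),np.median(Q[:,2]),cv2.minAreaRect((Q[:,:2]*1000).astype(np.float32)))
cv2.imwrite("pics/s3.png",np.hstack([cv2.resize(cv2.imread("pics/scene3.png")[160:310,200:360],(400,375),interpolation=3),cv2.resize(cv2.imread("pics/wrist3.png"),(400,375))]))
E
```

```text
7.3333 [0.44812598 0.23354647 0.08768797] [[0.9987, -0.0504, 0.0001], [-0.0504, -0.9987, 0.0], [0.0001, -0.0, -1.0]] [-1.15517556  0.57760189 -1.07999397] [ 0.00585175 -0.03606502  0.00197641]
9603 0.11008550875563891 ((506.28057861328125, 229.724365234375), (30.88636016845703, 30.25948143005371), 87.03385925292969)
5962 0.11071747242145041 ((448.6368103027344, 232.9998321533203), (57.34799575805664, 22.865299224853516), 87.40943145751953)
```

View pics/s3.png

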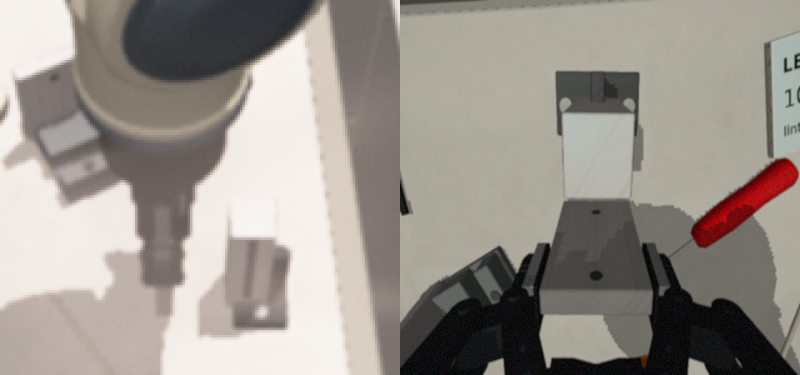

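Left (scene): the gripper hides the plate, and the post stands at (252,250). Right (wrist): the plate's top edge at (596,300) is square with the post top at (598,155) and centred on it, with a gap of about 37 mm. I'll close in now.

Request:
servo_tool:
  rows:
    - [[0.03, 0, 0], [0, 0, 0], 0.6]
    - [[0.07, 0, 0], [0, 0, 0], 0.6]
    - [[0.11, 0, 0], [0, 0, 0], 0.6]
    - [[0.15, 0, 0], [0, 0, 0], 0.6]
    - [[0.18, 0, 0], [0, 0, 0], 0.6]
    - [[0.21, 0, 0], [0, 0, 0], 0.6]
    - [[0.24, 0, 0], [0, 0, 0], 0.6]
    - [[0.26, 0, 0], [0, 0, 0], 0.6]
    - [[0.28, 0, 0], [0, 0, 0], 0.6]
    - [[0.3, 0, 0], [0, 0, 0], 0.6]
    - [[0.31, 0, 0], [0, 0, 0], 0.6]
    - [[0.32, 0, 0], [0, 0, 0], 0.6]
    - [[0.32, 0, 0], [0, 0, 0], 0.6]
    - [[0.32, 0, 0], [0, 0, 0], 0.6]

```text
time_s: 8.6
position: [0.4799, 0.2319, 0.0876]
eef_rot: [[0.999, -0.05, -0.0], [-0.05, -0.999, -0.0], [-0.0, 0.0, -1.0]]
wrist_force: [0.5, 0.5, -1.1]
gripper_width: 0.645
finger_force: 63.6
```

Request:
servo_tool:
  rows:
    - [[0.005, 0, 0], [0, 0, 0], 0.6]
    - [[0.01, 0, 0], [0, 0, 0], 0.6]
    - [[0.015, 0, 0], [0, 0, 0], 0.6]
    - [[0.02, 0, 0], [0, 0, 0], 0.6]
    - [[0.025, 0, 0], [0, 0, 0], 0.6]
    - [[0.025, 0, 0], [0, 0, 0], 0.6]
    - [[0.025, 0, 0], [0, 0, 0], 0.6]

```text
time_s: 9.18
position: [0.4825, 0.2318, 0.0876]
eef_rot: [[0.999, -0.05, 0.0], [-0.05, -0.999, 0.0], [0.0, -0.0, -1.0]]
wrist_force: [-0.5, -0.7, -1.2]
gripper_width: 0.647
finger_force: 63.6
```

Request:
servo_tool:
  rows:
    - [[0.004, 0, 0], [0, 0, 0], 0.6]
    - [[0.008, 0, 0], [0, 0, 0], 0.6]
    - [[0.012, 0, 0], [0, 0, 0], 0.6]
    - [[0.012, 0, 0], [0, 0, 0], 0.6]

```text
time_s: 9.52
position: [0.4838, 0.2317, 0.0876]
eef_rot: [[0.999, -0.051, 0.0], [-0.051, -0.999, 0.0], [0.0, -0.0, -1.0]]
wrist_force: [-0.6, -0.8, -1.8]
gripper_width: 0.65
finger_force: 63.6
```

Request:
servo_tool:
  rows:
    - [[0.002, 0, 0], [0, 0, 0], 0.6]
    - [[0.004, 0, 0], [0, 0, 0], 0.6]
    - [[0.006, 0, 0], [0, 0, 0], 0.6]
    - [[0.006, 0, 0], [0, 0, 0], 0.6]

```text
time_s: 9.85
position: [0.4843, 0.2317, 0.0876]
eef_rot: [[0.999, -0.05, 0.0], [-0.05, -0.999, -0.0], [0.0, 0.0, -1.0]]
wrist_force: [0.2, 0.2, -2.3]
gripper_width: 0.648
finger_force: 63.6
```

Request:
servo_tool:
  rows:
    - [[0.002, 0, 0], [0, 0, 0], 0.6]
    - [[0.004, 0, 0], [0, 0, 0], 0.6]
    - [[0.006, 0, 0], [0, 0, 0], 0.6]
    - [[0.006, 0, 0], [0, 0, 0], 0.6]

```text
time_s: 10.18
position: [0.4849, 0.2317, 0.0876]
eef_rot: [[0.999, -0.05, 0.0], [-0.05, -0.999, -0.0], [0.0, 0.0, -1.0]]
wrist_force: [-0.2, 0.3, -1.8]
gripper_width: 0.645
finger_force: 63.6
```

Request:
servo_tool:
  rows:
    - [[0.002, 0.003, 0], [0, 0, 0], 0.6]
    - [[0.004, 0.005, 0], [0, 0, 0], 0.6]
    - [[0.005, 0.005, 0], [0, 0, 0], 0.6]
    - [[0.005, 0.005, 0], [0, 0, 0], 0.6]

```text
time_s: 10.52
position: [0.4853, 0.2311, 0.0876]
eef_rot: [[0.999, -0.051, -0.0], [-0.051, -0.999, -0.0], [-0.0, 0.0, -1.0]]
wrist_force: [0.1, -0.6, -2.7]
gripper_width: 0.645
finger_force: 63.6
```

Request:
servo_tool:
  rows:
    - [[0.002, 0, 0], [0, 0, 0], 0.6]
    - [[0.004, 0, 0], [0, 0, 0], 0.6]
    - [[0.005, 0, 0], [0, 0, 0], 0.6]
    - [[0.005, 0, 0], [0, 0, 0], 0.6]

```text
time_s: 10.85
position: [0.4853, 0.2311, 0.0875]
eef_rot: [[0.999, -0.05, -0.001], [-0.05, -0.999, -0.0], [-0.001, 0.0, -1.0]]
wrist_force: [-4.8, 0.9, 2.1]
gripper_width: 0.645
finger_force: 63.8
```

Request:
servo_tool:
  rows:
    - [[0.002, 0, 0], [0, 0, 0], 0.6]
    - [[0.003, 0, 0], [0, 0, 0], 0.6]
    - [[0.003, 0, 0], [0, 0, 0], 0.6]
    - [[0.003, 0, 0], [0, 0, 0], 0.6]
    - [[0.003, 0, 0], [0, 0, 0], 0.6]
    - [[0.003, 0, 0], [0, 0, 0], 0.6]

```text
time_s: 11.35
position: [0.4854, 0.2311, 0.0875]
eef_rot: [[0.999, -0.05, -0.001], [-0.05, -0.999, -0.0], [-0.001, 0.0, -1.0]]
wrist_force: [-6.6, 1.7, 1.9]
gripper_width: 0.646
finger_force: 64.0
```

```bash
python3 - <<'E'
from h import *
for i in range(6):
    c=viewer.camera("wrist");o=env.get_obs();print(o["time_s"],o["position"],o["wrist_force"],o["wrist_torque"])
cv2.imwrite("pics/w5.png",c["image"][:,:,::-1])
P=cloud(c).reshape(-1,3);P=P[~np.isnan(P[:,0])]
for x in [(.492,.525),(.465,.49)]:
    Q=P[(abs(P[:,2]-.11)<.004)&(P[:,0]>x[0])&(P[:,0]<x[1])&(abs(P[:,1]-.23)<.04)]
    print(len(Q),np.median(Q[:,2]),cv2.minAreaRect((Q[:,:2]*1000).astype(np.float32)))
E
```

```text
11.4 [0.48535762 0.23105558 0.08748118] [-7.06160963  1.86131822  1.14956903] [ 0.17257044  0.99615814 -0.06324639]
11.45 [0.48535977 0.23107186 0.08748516] [-7.46413344  1.2946392   1.80134145] [ 0.19348933  1.01517391 -0.06369989]
11.5 [0.48536001 0.2310407  0.08748714] [-6.40923403  1.56822421  2.92143616] [ 0.2306307   0.98335201 -0.06361949]
11.55 [0.48535497 0.23106076 0.08748531] [-7.83977457  2.31835189  2.79661238] [ 0.16860589  1.02656198 -0.05999901]
11.6 [0.48535367 0.23105301 0.08749482] [-6.91629034  1.61323674  2.92945687] [ 0.15182928  0.991587   -0.0694804 ]
11.65 [0.48532508 0.23104056 0.08747227] [-7.1005586   1.54657884  2.25655844] [ 0.19194064  1.0191813  -0.08100605]
8341 0.10999688226871135 ((507.2001037597656, 233.1326904296875), (30.398622512817383, 73.73273468017578), 0.0015737779904156923)
4091 0.11047455083938625 ((481.60113525390625, 225.20138549804688), (70.12166595458984, 16.847148895263672), 89.90363311767578)
```

View pics/w5.png

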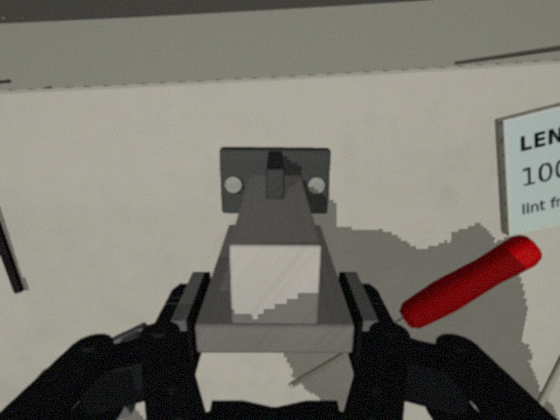

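The wrist view shows the plate's top edge at (275,335) flush against the post top at (275,285) and centred on it, with the two tops level. The push is about 7 N, so I'll nudge it up.

Request:
servo_tool:
  rows:
    - [[0.002, 0, 0], [0, 0, 0], 0.6]
    - [[0.004, 0, 0], [0, 0, 0], 0.6]
    - [[0.004, 0, 0], [0, 0, 0], 0.6]
    - [[0.004, 0, 0], [0, 0, 0], 0.6]
    - [[0.004, 0, 0], [0, 0, 0], 0.6]
    - [[0.004, 0, 0], [0, 0, 0], 0.6]
    - [[0.004, 0, 0], [0, 0, 0], 0.6]
    - [[0.004, 0, 0], [0, 0, 0], 0.6]

```text
time_s: 12.32
position: [0.4854, 0.231, 0.0874]
eef_rot: [[0.999, -0.05, -0.002], [-0.05, -0.999, -0.0], [-0.002, 0.0, -1.0]]
wrist_force: [-9.1, 2.7, 3.0]
gripper_width: 0.646
finger_force: 64.2
```

```bash
python3 - <<'E'
from h import *
F=[]
for i in range(8):
    viewer.camera("wrist");o=env.get_obs();F.append(o["wrist_force"])
print(o["time_s"],np.mean(F,0),np.std(F,0),o["finger_force"],o["position"])
f=-np.mean(F,0)[0]
if 8.5<f<12.5: print(env.sign_off())
E
```

```text
12.7167 [-9.1330658   2.14564944  2.79356573] [0.3786162  0.39412977 0.36157918] 64.18005108833313 [0.48534522 0.23101679 0.08741438]
the job is handed in; nothing more can be done
None
```

The job is handed in: the lens plate is still gripped and pressed flush on the post's front at about 9–10 N, centred, top edges level, and neither the plain plate nor anything else was touched; I haven't seen the judge's verdict.

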